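Third hand at the screwing fixture

TASK

Turn the screw counter's black knob anticlockwise back to its zero stop, ready for a new part. Then pick up the aluminium tube fitting and, with it down flat on the fixture's bed, hold its square four-hole plate flush and centred against the blue spring stop, pressing until the pointer stands in the green field (about 10 N) without running it into the red. Finish while still gripping and pressing it there steadily, as a third hand for a colleague who will drive the screws through the stop; leave everything else on the bench where it is.

Things in the scene. Friction and masses are not known exactly. Their poses are not given: they have to be found in the camera images.
- fixture: Fixture fixed to the bench: bare dark steel bed 270 (x) x 190 (y) mm, top at z = 15 mm, no side guides. Origin: centre of the underside; x = pressing direction, from the open end (x = -135 mm) to the stop; z up. Behind the stop: a grey end block 35 mm above the bed (x 117 to 133 mm) and a white scale block 12 mm above it (x 30 to 120, y 52 to 84 mm) with a green and a red field.
- stop_plate (a joint): Travel of the blue sprung stop along the fixture's +x, m: 0 untouched, 0.030 end. Spring 700 N/m, no preload, 0.3 N friction: 14 mm = 10 N; springs back when released. Its orange pointer bar runs over the scale on the +y side: in the green field from 0.010 to 0.018 (7 to 13 N), the red field begins at 0.024 (past 0.025 counts as run into the red).
- stop_face (a point): Point on the stop's pressing face, mid-width, level with the bed's top; it moves with the stop. At travel 0 it lies at x 20, y 0, z 15 mm in the fixture's frame; same axes. The stop is a blue upright plate 10 mm thick, 90 mm wide (y), from 2 to 68 mm above the bed, with four screw holes, and an aluminium carriage behind it.
- fitting: Loose aluminium tube fitting, 0.2 to 0.4 kg: upright plate 70 mm wide (y), 60 mm high, 8 mm thick, four dark holes, free face at x = +42 mm; behind it a square tube 36 mm wide (y), 36 mm high (z 0 to 36), from x = 34 to its open end at x = -56 mm. Origin on the underside, mid-width, the place to grip the tube across. x points out through the plate, z up. Starts upright on the bench.
- counter: Screw counter, a fixed grey box 110 x 110 x 45 mm high with a white round dial on top; origin at the centre of its underside, z up. The dial's red zero mark lies on the box's -x side.
- counter_knob (a joint): Angle of the counter's knob, rad: 0 at the zero stop (a hard stop), grows as it is turned clockwise seen from above. It starts between 0.7 and 1.3. Turns with 0.05 N m of friction and stays where it is left.
- counter_knob_grip (a point): Point on the knob's axis at the height to grip (82 mm above the bench). The grip is a black bar 42 mm long, 14 mm wide, from 59 to 89 mm above the bench, on a 44 mm disc. The bar lies along this point's x axis, which turns with the knob; z up. The white line on top marks its -x end, which points at the dial's red zero mark when the knob is at 0.
- carton: Bystander, leave alone: closed brown cardboard carton 90 x 70 x 50 mm high. Origin at the centre of its underside.
- tape_roll: Bystander, leave alone: yellow ring-shaped roll core, 90 mm across, 45 mm high, standing on its flat side. Origin at the centre of its underside.
- screwdriver: Bystander, leave alone: black-handled screwdriver 200 mm long lying on the bench, handle 26 mm thick. Origin at the middle of its length, on the bench.
- wrench: Bystander, leave alone: flat steel spanner 180 mm long, 8 mm thick, lying flat. Origin at the middle of its length, on the bench.
- screw_jar: Bystander, leave alone: clear jar with black lid, 66 mm across, 85 mm high. Origin at the centre of its underside.
- flange: Bystander, leave alone: round steel flange 80 mm across with a 40 mm hub, 40 mm high. Origin at the centre of its underside.
Mind the look-alikes: they are no part of the job. Leave any orange look-alike of the fitting alone. What is shaped like the counter but pink is not meant.

How it is judged:
By the outcome, as a careful person would: the job done as asked, in the order asked, and still so for the second after the job is handed in, while the arm keeps its last pose, push and grip.
It also fails if it takes over 64 s, if anything falls off the work surface, if the arm or the gripper's body presses on something with over 40 N, if the wrist force passes 120 N, or if a joint passes its speed limit or range.

ROBOT

A 6-joint arm with a two-finger parallel gripper is mounted at the origin on the work surface. World frame = base frame: x ahead of the robot, y to its left, z up, the work surface at z = 0. Lengths are in m, angles in rad, forces in N, time in s.
With the tool pointing down it reaches from about 0.35 to 0.775 m from the base axis. Payload 7.3 kg.
Tool frame: the origin (TCP) lies between the finger pads; the fingertips stand robot.tcp_to_tips ahead of it and the grasp point (between the pads) lies 2 mm behind it (robot.tcp_to_tips is the distance from the TCP to the fingertips, in m); y points along the fingers, x is the direction in which the jaws open and shut, and the axes are right-handed (so a half turn about y gives the same grasp; the last joint's range is limited). The gripper opens to 92 mm and grips with 3 to 60 N. Pads are 19 mm wide; open, the fingers measure 130 mm over their backs; the gripper's body (75 mm by 190 mm) begins 47 mm behind the grasp point.
Start: joints at [1.059, 0.342, 1.524, -0, 1.275, -0.146], TCP at [0.188, 0.49, 0.244] pointing down, gripper open.
Joint ranges: [-2.53, 2.53], [-0.77, 2.02], [0.04, 2.7], [-1, 4.14], [0.28, 2.66], [-3.11, 3.11]. Speed limits (rad/s): [2.57, 2.57, 3.14, 3.14, 3.14, 3.14].

INTERFACE

Orientations are given as [roll, pitch, yaw] about the fixed x, y, z axes, in that order (R = Rz(yaw) Ry(pitch) Rx(roll)).
In Python, from cell import status, read_camera, get_calibration, robot gives the robot as it stands.
- The arm moves only by the shell command python3 -m creep 'ROWS' [FORCE]. ROWS is JSON, a list of rows, each an object of numbers: "dx", "dy", "dz": the shift along the tool's x, y, z in m; "rx", "ry", "rz": the turn, a rotation vector about the tool's x, y, z in rad; "gripper": the opening, from 0 (shut) to 1 (fully open). A call has 1 to 20 rows; each row is the pose to reach, as a shift and turn from the pose commanded when the call began, along the tool's axes at that moment; what a row does not reach only later rows make up. A row lasts 1/8 s, in which the tool goes at most 62.5 mm and 10.7 degrees, less where a joint would pass 70% of its speed; a pose out of reach is approached as far as the arm can. A call with a gripper value outside its range is refused whole. The fingers move at their own pace and stop on an object; FORCE is the grip in N (left out, the last holds). Time passes only in rows, so rows that repeat a pose let the fingers close. It gives the time, the measured TCP pose, the force and the opening at its end, in the units of the state.
- status.observe(): the state, without advancing time (a new reading comes with each control period).
- read_camera(name): name is "side" or "top" or "wrist"; returns (picture, depth): 420x560x3 uint8, red, green, blue; 420x560 float32, m along the optical axis (not along the pixel's ray), 0 where there is no reading.
- get_calibration(name): a dict with "fx", "fy", "cx", "cy" (pixels), "xyz" and "rotation" of the camera in the world; the wrist camera has in their place "mount" (4x4, takes a point from camera to tool coordinates, whose origin is the TCP and whose axes are the tool frame's). Camera axes: x right, y down, z forward; pixel columns grow to the right and rows downward; lengths in m; the calibration is good to about 2 mm. A picture is of the moment at which its call begins: read the wrist's pose just before it. get_calibration takes no time and is no camera call.
- robot.hand_in(): hands the job in, once; it reports no verdict.
The state is a dict: "time": time; "qpos": joint angles; "qvel": joint speeds; "joint_efforts": joint torques, N m; "tool_pos": TCP position; "tool_rot": TCP orientation; "contact_force": force on the tool from outside, world axes, zero at the start; "torque": the same for the moment, N m; "opening": finger opening in m.
Only numpy, scipy, OpenCV 4.12 (cv2) and the standard library are available. Lean on these libraries where they do the work, as an engineer would, in place of code of your own. Each camera call takes 0.05 s, during which the arm holds its last target.

## Working session

There is one attempt and no reset: what is moved stays moved. The work goes in short steps, Python scripts to look and compute and a shell command to move; the robot and the scene stay as the last step left them, time stands still between calls to the robot, and variables do not carry over. Pictures are saved under pics/ and viewed, and the job is handed in when it is done.

```bash
ls; mkdir -p pics; python3 - <<'E'
from cell import status, read_camera, get_calibration, robot
import cv2,numpy as np
print(status.observe()); print(robot.tcp_to_tips)
for n in("top","side","wrist"):
    im,d=read_camera(n); cv2.imwrite(f"pics/{n}0.png",im[:,:,::-1]); np.save(f"pics/{n}0.npy",d); print(n,get_calibration(n))
E
```

```text
pics
{'time': 0.0, 'qpos': array([ 1.05896925e+00,  3.42723639e-01,  1.52501391e+00,  1.99420768e-05,
        1.27537944e+00, -1.46041586e-01]), 'qvel': array([-6.09159290e-04, -2.33338175e-05,  7.74302969e-04,  1.22263273e-03,
       -2.92525765e-04, -3.42822647e-04]), 'joint_efforts': array([ 5.98592960e-04, -4.31237626e+01, -2.44218528e+01,  7.18666683e-02,
        5.61051350e-02, -1.68598258e-04]), 'tool_pos': array([0.18759278, 0.48994064, 0.24304555]), 'tool_rot': array([-1.57055564e+00,  1.50532859e-03,  1.20500520e+00]), 'contact_force': array([ 0.84025493, -0.11319667,  0.18650595]), 'torque': array([-0.04502021, -0.00908837, -0.01899166]), 'opening': 0.09193628108506828}
0.017
top {'fx': 468.2077006350512, 'fy': 468.2077006350512, 'cx': 280.55622478118613, 'cy': 209.05025703171387, 'xyz': array([0.26784691, 0.00311652, 1.51471347]), 'rotation': array([-2.97435658e+00, -5.04041342e-04, -1.54564831e+00])}
side {'fx': 439.34597354560384, 'fy': 439.34597354560384, 'cx': 281.44525831523435, 'cy': 210.1064739579904, 'xyz': array([ 0.33986597, -0.96192669,  1.21635719]), 'rotation': array([-2.43121126, -0.00740503, -0.14217049])}
wrist {'fx': 326.87216773367055, 'fy': 326.87216773367055, 'cx': 277.3554655294797, 'cy': 208.20869732321202, 'mount': array([[ 9.99999433e-01,  8.18484759e-04, -6.80908462e-04,
         4.43371654e-04],
       [ 8.72103148e-04, -2.62847982e-01,  9.64836866e-01,
        -1.40752303e-01],
       [ 6.10728855e-04, -9.64836913e-01, -2.62848547e-01,
         7.11774618e-02],
       [ 0.00000000e+00,  0.00000000e+00,  0.00000000e+00,
         1.00000000e+00]])}
```

View pics/top0.png

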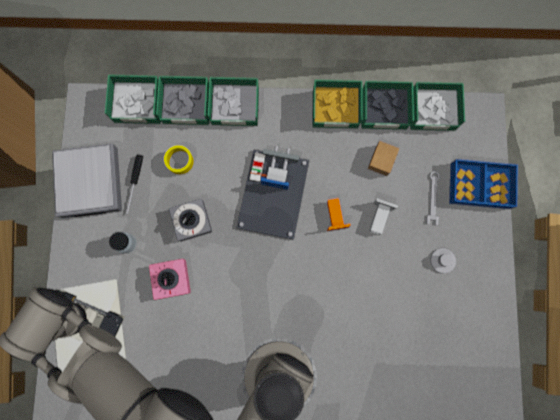

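View pics/side0.png

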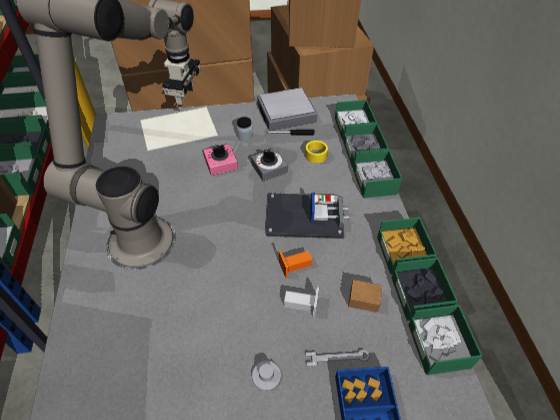

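View pics/wrist0.png

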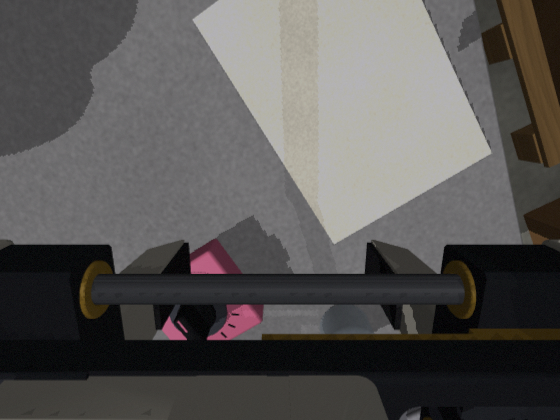

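The top view shows two counters, grey at about (188,220) and pink at (169,279); the grey one is meant. It also shows two fittings, aluminium at (383,216) and orange at (336,215); the aluminium one is meant. I'll confirm both in one enlarged crop.

```bash
cat > h.py <<'E'
import numpy as np,cv2
from scipy.spatial.transform import Rotation as R
from cell import status, read_camera, get_calibration, robot
def rot(r): return R.from_euler('xyz',r).as_matrix()
def campose(n,tp=None,tr=None):
    c=get_calibration(n)
    if n=='wrist':
        M=c['mount']; Rt=rot(tr); return c,Rt@M[:3,:3],Rt@M[:3,3]+tp
    return c,rot(c['rotation']),np.array(c['xyz'])
def pts(n,d,tp=None,tr=None):
    c,Rc,t=campose(n,tp,tr)
    v,u=np.mgrid[:d.shape[0],:d.shape[1]]
    P=np.stack([(u-c['cx'])/c['fx']*d,(v-c['cy'])/c['fy']*d,d],-1)
    return P@Rc.T+t
def ray(n,u,v,z,tp=None,tr=None):
    c,Rc,t=campose(n,tp,tr)
    k=Rc@np.array([(u-c['cx'])/c['fx'],(v-c['cy'])/c['fy'],1]); return t+k*(z-t[2])/k[2]
E
python3 - <<'E'
import cv2,numpy as np
im=cv2.imread('pics/top0.png')
a=im[190:305,130:220]; b=im[140:245,225:315]; c=im[185:245,310:410]
f=lambda x:cv2.resize(x,(int(x.shape[1]*4.2),int(x.shape[0]*4.2)),interpolation=cv2.INTER_CUBIC)
A,C=f(a),f(c); o=np.zeros((490,800,3),np.uint8); o[:A.shape[0],:A.shape[1]]=A; o[:C.shape[0],380:380+C.shape[1]]=C
cv2.imwrite('pics/crop0.png',o)
from h import *
d=np.load('pics/top0.npy'); P=pts('top',d)
for n,u,v in [('ctr',188,220),('fit tube',380,222),('fitplate',386,202),('bed',270,215),('bench',230,300),('pink',169,279)]: print(n,P[v,u])
E
```

```text
ctr [0.46839293 0.29398853 0.08004824]
fit tube [ 0.48358316 -0.30941346  0.03578946]
fitplate [ 0.54471268 -0.32432984  0.05808774]
bed [0.50128872 0.04256777 0.01018149]
bench [ 0.22650574  0.16206707 -0.00102548]
pink [0.28676408 0.34550163 0.06121279]
```

View pics/crop0.png

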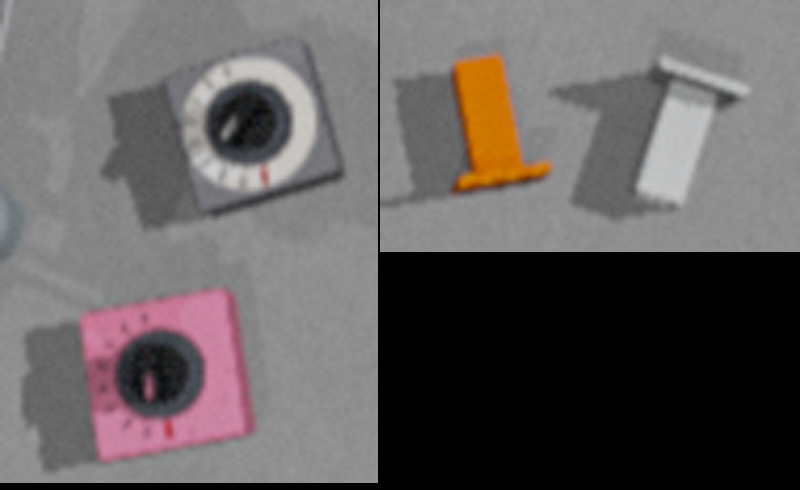

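The crop confirms it: the grey box with the white dial has its red zero mark at about (193,232) and a white knob line pointing lower-left. The silver fitting's plate is at the top end of its tube. Next I'll measure from depth.

```bash
python3 - <<'E'
from h import *
for n,win in (('top',(195,245,165,215)),('side',(135,185,245,295))):
    d=np.load(f'pics/{n}0.npy'); P=pts(n,d)[win[0]:win[1],win[2]:win[3]].reshape(-1,3)
    q=P[(P[:,2]>.072)&(P[:,2]<.1)]; c=q.mean(0); 
    w,V=np.linalg.eigh(np.cov(q[:,:2].T)); print(n,len(q),c,q[:,2].max(),np.degrees(np.arctan2(V[1,1],V[0,1])),np.sqrt(w))
    im=cv2.imread(f'pics/{n}0.png')[win[0]:win[1],win[2]:win[3]].reshape(-1,3).astype(int)
    m=(im[:,2]>120)&(im[:,1]<90)&(P[:,2]>.03); print(' red',P[m].mean(0),m.sum())
    b=P[(P[:,2]>.04)&(P[:,2]<.06)]; r=cv2.minAreaRect((b[:,:2]*1000).astype(np.float32)); print(' box',r)
for n,win in (('top',(190,245,362,405)),('side',(280,325,275,330))):
    d=np.load(f'pics/{n}0.npy'); P=pts(n,d)[win[0]:win[1],win[2]:win[3]].reshape(-1,3)
    b=P[(P[:,2]>.025)&(P[:,2]<.042)]; print('tube',n,cv2.minAreaRect((b[:,:2]*1000).astype(np.float32)),b[:,2].max())
    b=P[(P[:,2]>.045)]; print('plate',n,cv2.minAreaRect((b[:,:2]*1000).astype(np.float32)),np.median(b[:,2]))
# fixture: dark bed
im=cv2.imread('pics/top0.png'); d=np.load('pics/top0.npy'); P=pts('top',d)
m=np.zeros(d.shape,np.uint8); s=(slice(140,245),slice(228,315))
g=im[s].max(2); m[s]=((g<75)&(P[s][:,:,2]>.004)).astype(np.uint8)
q=P[m>0]; print('bed',cv2.minAreaRect((q[:,:2]*1000).astype(np.float32)),np.median(q[:,2]))
cv2.imwrite('pics/crop1.png',cv2.resize(im[140:245,225:315],None,fx=5.7,fy=5.7,interpolation=cv2.INTER_CUBIC))
E
```

```text
top 75 [0.47395992 0.29664804 0.08678139] 0.09933120477240043 148.4542396352345 [0.00442272 0.01189889]
 red [nan nan nan] 0
 box ((474.815185546875, 297.62677001953125), (110.5155258178711, 110.46988677978516), 18.93805694580078)
side 52 [0.47720211 0.29030207 0.08389434] 0.09258741802314008 148.55464192395291 [0.00474639 0.01135372]
 red [0.43877784 0.27892657 0.04999018] 1
 box ((477.9539489746094, 290.7626647949219), (111.49800109863281, 114.54278564453125), 16.81914520263672)
tube top ((497.0027770996094, -307.2590637207031), (69.77725982666016, 93.52509307861328), 67.39978790283203) 0.04185325932508932
plate top ((422.5710754394531, -161.33883666992188), (58.87834930419922, 447.7430725097656), 35.76225662231445) 0.05864304541002241
tube side ((497.9968566894531, -321.9825134277344), (54.27537155151367, 99.28675842285156), 69.07449340820312) 0.04108611475834856
plate side ((444.7024841308594, -629.029541015625), (697.9828491210938, 8.053083419799805), 71.85863494873047) 0.05999949846721586
bed ((492.41131591796875, 53.23945617675781), (181.41123962402344, 424.20184326171875), 79.77536010742188) 0.015818376417552793<stdin>:7: RuntimeWarning: Mean of empty slice.
  ret = um.true_divide(
```

View pics/crop1.png

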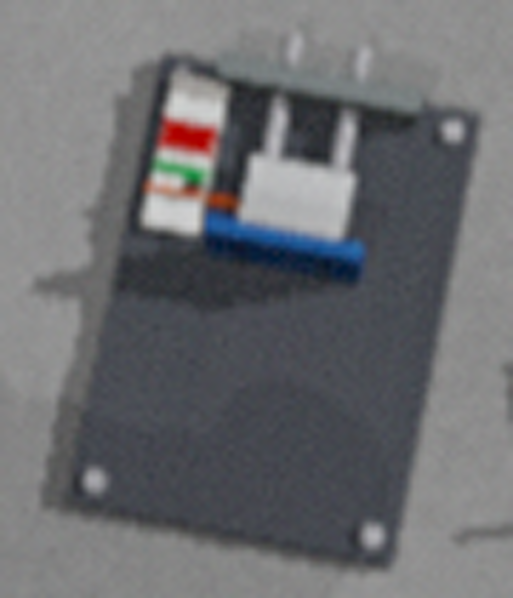

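The crop shows the fixture with the blue stop at crop y≈240 and the scale at top left. The counter centre is at about (0.476,0.294), and the bar points at about 148.5°. Next I'll hover over the counter and refine with the wrist camera.

```bash
cat >> h.py <<'E'
def goto(pos,yawdeg):
    s=status.observe(); Rt=rot(s['tool_rot']); T=rot([-np.pi/2,0,np.radians(yawdeg)])
    d=Rt.T@(np.array(pos)-s['tool_pos']); w=R.from_matrix(Rt.T@T).as_rotvec()
    print('t',s['time'],'d',d.round(4),'dist',np.linalg.norm(d).round(3),'rv',w.round(4),'deg',np.degrees(np.linalg.norm(w)).round(1)); return s
def snap(n,name):
    s=status.observe(); im,d=read_camera(n); cv2.imwrite(f'pics/{name}.png',im[:,:,::-1]); np.save(f'pics/{name}.npy',d)
    np.save(f'pics/{name}_pose.npy',np.r_[s['tool_pos'],s['tool_rot']]); return s,im[:,:,::-1],d
E
python3 -c "
from h import *
goto([.476,.294,.22],58.5)"
```

```text
t 0.15 d [-0.0799  0.0232 -0.3394] dist 0.349 rv [-1.00e-04  1.84e-01 -1.10e-03] deg 10.5
```

```bash
python3 -m creep '[{"dx":-0.013,"dz":-0.055,"ry":0.03},{"dx":-0.026,"dz":-0.11,"ry":0.06},{"dx":-0.039,"dz":-0.165,"ry":0.09},{"dx":-0.052,"dy":0.01,"dz":-0.22,"ry":0.12},{"dx":-0.065,"dy":0.02,"dz":-0.28,"ry":0.15},{"dx":-0.08,"dy":0.023,"dz":-0.339,"ry":0.184},{"dx":-0.08,"dy":0.023,"dz":-0.339,"ry":0.184},{"dx":-0.08,"dy":0.023,"dz":-0.339,"ry":0.184},{"dx":-0.08,"dy":0.023,"dz":-0.339,"ry":0.184}]' 20; python3 -c "
from h import *
s,im,d=snap('wrist','w1'); print(s['tool_pos'],s['tool_rot'])"
```

```text
[0.1876322  0.49003463 0.24320782] [-1.57060377e+00  1.12941935e-03  1.20497159e+00]invalid input at $[0]: expected keys dx, dy, dz, rx, ry, rz, gripper
```

View pics/w1.png

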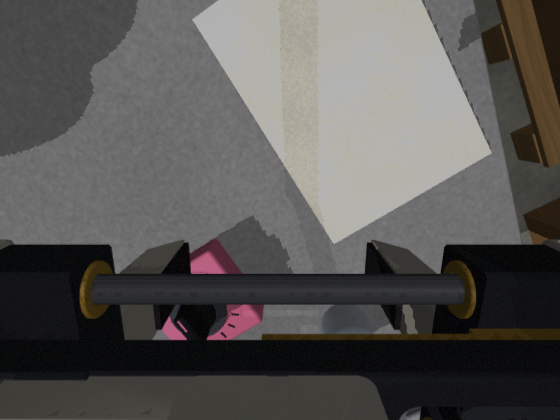

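The arm didn't move, because every row needs all seven keys.

```bash
python3 -m creep '[{"dx":-0.013,"dy":0,"dz":-0.055,"rx":0,"ry":0.03,"rz":0,"gripper":1},{"dx":-0.026,"dy":0,"dz":-0.11,"rx":0,"ry":0.06,"rz":0,"gripper":1},{"dx":-0.039,"dy":0,"dz":-0.165,"rx":0,"ry":0.09,"rz":0,"gripper":1},{"dx":-0.052,"dy":0.01,"dz":-0.22,"rx":0,"ry":0.12,"rz":0,"gripper":1},{"dx":-0.065,"dy":0.02,"dz":-0.28,"rx":0,"ry":0.15,"rz":0,"gripper":1},{"dx":-0.08,"dy":0.023,"dz":-0.339,"rx":0,"ry":0.184,"rz":0,"gripper":1},{"dx":-0.08,"dy":0.023,"dz":-0.339,"rx":0,"ry":0.184,"rz":0,"gripper":1},{"dx":-0.08,"dy":0.023,"dz":-0.339,"rx":0,"ry":0.184,"rz":0,"gripper":1},{"dx":-0.08,"dy":0.023,"dz":-0.339,"rx":0,"ry":0.184,"rz":0,"gripper":1}]' 20; python3 -c "
from h import *
s,im,d=snap('wrist','w2'); print(s['tool_pos'],s['tool_rot'])"
```

```text
time: 1.32
tool_pos: [0.4747, 0.2952, 0.2209]
tool_rot: [-1.571, -0.0, 1.023]
contact_force: [-0.6, 0.8, 0.0]
opening: 0.092
[0.4747051  0.29522898 0.22089317] [-1.57055137e+00 -1.32647984e-04  1.02282002e+00]
```

View pics/w2.png

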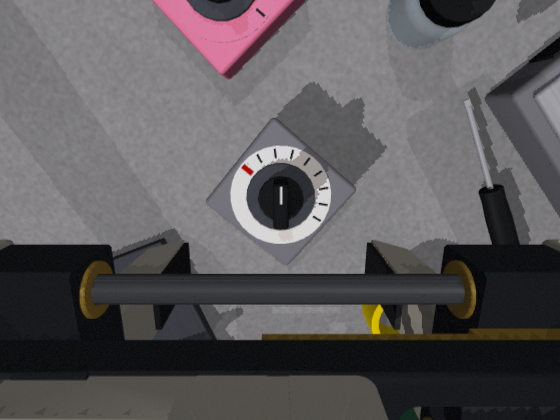

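The wrist view shows the grey counter with its red mark at (247,170) and the bar nearly vertical at about (281,203). The white line points up in the picture. Measuring now.

```bash
python3 - <<'E'
from h import *
p=np.load('pics/w2_pose.npy'); d=np.load('pics/w2.npy'); im=cv2.imread('pics/w2.png'); P=pts('wrist',d,p[:3],p[3:])
S=(slice(110,265),slice(200,360)); Q=P[S].reshape(-1,3); I=im[S].reshape(-1,3).astype(int)
q=Q[(Q[:,2]>.08)&(Q[:,2]<.095)]; r=cv2.minAreaRect((q[:,:2]*1000).astype(np.float32)); w,V=np.linalg.eigh(np.cov(q[:,:2].T))
print(len(q),q.mean(0),r,np.degrees(np.arctan2(V[1,1],V[0,1])))
b=Q[(Q[:,2]>.04)&(Q[:,2]<.055)]; print(cv2.minAreaRect((b[:,:2]*1000).astype(np.float32)))
m=(I[:,2]>130)&(I[:,1]<70)&(I[:,0]<70); red=Q[m].mean(0); print(red,m.sum())
c=np.array(r[0])/1000; v=red[:2]-c; print('red ang',np.degrees(np.arctan2(v[1],v[0])))
m=(I.min(1)>130)&(Q[:,2]>.08); print('white',Q[m].mean(0),m.sum())
goto([c[0],c[1],.08],np.degrees(np.arctan2(V[1,1],V[0,1]))-90)
E
```

```text
734 [0.47736167 0.29701653 0.0883189 ] ((478.0395812988281, 296.5641174316406), (13.290159225463867, 41.039127349853516), 58.85454559326172) 148.63419221887273
((478.856689453125, 296.4728088378906), (110.16294860839844, 109.85205078125), 18.737449645996094)
[0.43855932 0.28306569 0.047049  ] 51
red ang -161.12428274206107
white [0.43967518 0.31836171 0.23460298] 75
t 1.375 d [ 0.0028  0.141  -0.0022] dist 0.141 rv [-0.     -0.0003  0.0003] deg 0.0
```

```bash
python3 -m creep '[{"dx":0.003,"dy":0.05,"dz":-0.002,"rx":0,"ry":0,"rz":0,"gripper":1},{"dx":0.003,"dy":0.1,"dz":-0.002,"rx":0,"ry":0,"rz":0,"gripper":1},{"dx":0.003,"dy":0.125,"dz":-0.002,"rx":0,"ry":0,"rz":0,"gripper":1},{"dx":0.003,"dy":0.141,"dz":-0.002,"rx":0,"ry":0,"rz":0,"gripper":0.6},{"dx":0.003,"dy":0.141,"dz":-0.002,"rx":0,"ry":0,"rz":0,"gripper":0},{"dx":0.003,"dy":0.141,"dz":-0.002,"rx":0,"ry":0,"rz":0,"gripper":0},{"dx":0.003,"dy":0.141,"dz":-0.002,"rx":0,"ry":0,"rz":0,"gripper":0},{"dx":0.003,"dy":0.141,"dz":-0.002,"rx":0,"ry":0,"rz":0,"gripper":0},{"dx":0.003,"dy":0.141,"dz":-0.002,"rx":0,"ry":0,"rz":0,"gripper":0},{"dx":0.003,"dy":0.141,"dz":-0.002,"rx":0,"ry":0,"rz":0,"gripper":0}]' 20; python3 -c "
from h import *
s=status.observe(); print(s['torque'],s['tool_pos'])"
```

```text
time: 2.62
tool_pos: [0.4791, 0.2958, 0.0798]
tool_rot: [-1.571, -0.0, 1.021]
contact_force: [-0.5, 0.2, 0.4]
opening: 0.0263
[0.02483917 0.00810757 0.02442655] [0.47906603 0.29583241 0.07984491]
```

```bash
python3 -m creep '[{"dx":0,"dy":0,"dz":0,"rx":0,"ry":0,"rz":0,"gripper":0},{"dx":0,"dy":0,"dz":0,"rx":0,"ry":0,"rz":0,"gripper":0},{"dx":0,"dy":0,"dz":0,"rx":0,"ry":0,"rz":0,"gripper":0},{"dx":0,"dy":0,"dz":0,"rx":0,"ry":0,"rz":0,"gripper":0}]' 20; python3 -c "
from h import *
s=status.observe(); print(s['torque'],s['tool_pos'],s['qpos'])"
```

```text
time: 3.12
tool_pos: [0.4791, 0.2959, 0.0797]
tool_rot: [-1.571, -0.0, 1.021]
contact_force: [-0.5, 0.8, 0.2]
opening: 0.0135
[ 0.08387122 -0.07187534 -0.01710317] [0.47907707 0.29590682 0.07973524] [ 4.17147343e-01  5.87465274e-01  1.62125726e+00  1.33661973e-04
  9.32645615e-01 -6.03911024e-01]
```

```bash
python3 -m creep '[{"dx":0,"dy":0,"dz":0,"rx":0,"ry":-0.12,"rz":0,"gripper":0},{"dx":0,"dy":0,"dz":0,"rx":0,"ry":-0.24,"rz":0,"gripper":0},{"dx":0,"dy":0,"dz":0,"rx":0,"ry":-0.36,"rz":0,"gripper":0},{"dx":0,"dy":0,"dz":0,"rx":0,"ry":-0.48,"rz":0,"gripper":0},{"dx":0,"dy":0,"dz":0,"rx":0,"ry":-0.6,"rz":0,"gripper":0},{"dx":0,"dy":0,"dz":0,"rx":0,"ry":-0.7,"rz":0,"gripper":0},{"dx":0,"dy":0,"dz":0,"rx":0,"ry":-0.78,"rz":0,"gripper":0},{"dx":0,"dy":0,"dz":0,"rx":0,"ry":-0.82,"rz":0,"gripper":0},{"dx":0,"dy":0,"dz":0,"rx":0,"ry":-0.82,"rz":0,"gripper":0},{"dx":0,"dy":0,"dz":0,"rx":0,"ry":-0.82,"rz":0,"gripper":0}]'; python3 -c "
from h import *
s=status.observe(); print(s['torque'],s['tool_pos'],s['tool_rot'])"
```

```text
time: 4.38
tool_pos: [0.4791, 0.2961, 0.0797]
tool_rot: [-1.571, -0.0, 1.84]
contact_force: [0.8, 2.4, -1.0]
opening: 0.014
[ 0.40571948 -0.08119199  0.03403242] [0.47905855 0.29605571 0.07972686] [-1.57115486e+00 -2.94246978e-04  1.84032646e+00]
```

```bash
python3 -m creep '[{"dx":0,"dy":0,"dz":0,"rx":0,"ry":-0.02,"rz":0,"gripper":0},{"dx":0,"dy":0,"dz":0,"rx":0,"ry":-0.04,"rz":0,"gripper":0},{"dx":0,"dy":0,"dz":0,"rx":0,"ry":-0.055,"rz":0,"gripper":0},{"dx":0,"dy":0,"dz":0,"rx":0,"ry":-0.055,"rz":0,"gripper":0}]'; python3 -c "
from h import *
s=status.observe(); print(s['torque'],s['tool_pos'],s['tool_rot'])"
python3 -m creep '[{"dx":0,"dy":0,"dz":0,"rx":0,"ry":-0.02,"rz":0,"gripper":0},{"dx":0,"dy":0,"dz":0,"rx":0,"ry":-0.035,"rz":0,"gripper":0},{"dx":0,"dy":0,"dz":0,"rx":0,"ry":-0.035,"rz":0,"gripper":0}]'; python3 -c "
from h import *
s=status.observe(); print(s['torque'],s['tool_pos'],s['tool_rot'])"
```

```text
time: 4.88
tool_pos: [0.4791, 0.296, 0.0798]
tool_rot: [-1.571, -0.0, 1.896]
contact_force: [0.9, 4.2, -1.5]
opening: 0.014
[ 0.71814017 -0.10780541 -0.00128237] [0.47905366 0.29603008 0.07976034] [-1.57113959e+00 -2.83496407e-04  1.89623407e+00]
time: 5.25
tool_pos: [0.4791, 0.296, 0.0798]
tool_rot: [-1.571, -0.0, 1.931]
contact_force: [1.0, 5.4, -2.4]
opening: 0.0141
[ 0.87714015 -0.17139113 -0.50346761] [0.47910462 0.29601264 0.07975672] [-1.57118582e+00 -4.51551846e-04  1.93064011e+00]
```

The z moment jumped to -0.5 N m, so the knob is at its stop. I'll release, rise, and check.

```bash
python3 -m creep '[{"dx":0,"dy":0,"dz":0,"rx":0,"ry":0,"rz":0,"gripper":0.4},{"dx":0,"dy":0,"dz":0,"rx":0,"ry":0,"rz":0,"gripper":0.6},{"dx":0,"dy":0,"dz":0,"rx":0,"ry":0,"rz":0,"gripper":1},{"dx":0,"dy":-0.03,"dz":0,"rx":0,"ry":0,"rz":0,"gripper":1},{"dx":0,"dy":-0.08,"dz":0,"rx":0,"ry":0,"rz":0,"gripper":1},{"dx":0,"dy":-0.13,"dz":0,"rx":0,"ry":0,"rz":0,"gripper":1},{"dx":0,"dy":-0.14,"dz":0,"rx":0,"ry":0,"rz":0,"gripper":1},{"dx":0,"dy":-0.14,"dz":0,"rx":0,"ry":0,"rz":0,"gripper":1}]'; python3 - <<'E'
from h import *
s,im,d=snap('wrist','w3'); P=pts('wrist',d,s['tool_pos'],s['tool_rot'])
S=(slice(100,270),slice(190,370)); Q=P[S].reshape(-1,3); I=im[S].reshape(-1,3).astype(int)
q=Q[(Q[:,2]>.08)&(Q[:,2]<.095)]; r=cv2.minAreaRect((q[:,:2]*1000).astype(np.float32)); w,V=np.linalg.eigh(np.cov(q[:,:2].T))
print(len(q),q.mean(0),r,np.degrees(np.arctan2(V[1,1],V[0,1])))
b=Q[(Q[:,2]>.04)&(Q[:,2]<.055)]; print(cv2.minAreaRect((b[:,:2]*1000).astype(np.float32)))
m=(I[:,2]>130)&(I[:,1]<70)&(I[:,0]<70); red=Q[m].mean(0); v=red[:2]-np.array(r[0])/1000; print('red ang',np.degrees(np.arctan2(v[1],v[0])))
E
```

```text
time: 6.25
tool_pos: [0.4789, 0.2957, 0.2198]
tool_rot: [-1.571, 0.0, 1.931]
contact_force: [0.1, -0.9, -0.6]
opening: 0.0892
752 [0.4770745  0.29612165 0.08831077] ((478.0204772949219, 296.5162048339844), (41.13673782348633, 13.866971969604492), 19.94083595275879) -161.29643645484862
((478.40533447265625, 296.6298522949219), (109.66992950439453, 110.12334442138672), 18.711029052734375)
red ang -160.7259924348488
```

View pics/w3.png

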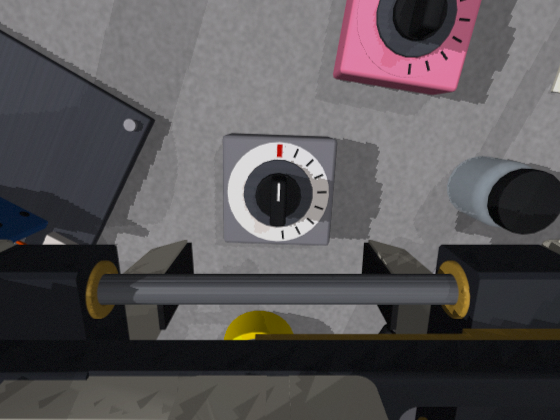

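The wrist view shows the white line at (279,190) pointing at the red mark at (279,150). The bar is at -161.3° and the zero mark at -160.7°, so the knob is at zero. Next is a wrist view over the fixture on the way to the fitting.

```bash
python3 -c "
from h import *
for u,v in [(241,224.2),(290.3,233.8),(304.3,162.6)]: print(ray('top',u,v,.015))
print(ray('top',272,194,.015))
goto([.58,.03,.26],76)"
```

```text
[0.4681125  0.13522962 0.015     ]
[ 0.44095914 -0.02466742  0.015     ]
[ 0.67852189 -0.06578006  0.015     ]
[0.57008713 0.0379171  0.015     ]
t 6.3 d [-0.2842 -0.0413 -0.0014] dist 0.287 rv [-0.0017  0.6045 -0.0008] deg 34.6
```

```bash
python3 -m creep '[{"dx":-0.045,"dy":-0.01,"dz":0,"rx":0,"ry":0.1,"rz":0,"gripper":1},{"dx":-0.1,"dy":-0.025,"dz":0,"rx":0,"ry":0.22,"rz":0,"gripper":1},{"dx":-0.155,"dy":-0.041,"dz":0,"rx":0,"ry":0.34,"rz":0,"gripper":1},{"dx":-0.21,"dy":-0.041,"dz":0,"rx":0,"ry":0.45,"rz":0,"gripper":1},{"dx":-0.26,"dy":-0.041,"dz":0,"rx":0,"ry":0.535,"rz":0,"gripper":1},{"dx":-0.284,"dy":-0.041,"dz":0,"rx":0,"ry":0.535,"rz":0,"gripper":1},{"dx":-0.284,"dy":-0.041,"dz":0,"rx":0,"ry":0.535,"rz":0,"gripper":1}]'; python3 - <<'E'
from h import *
s,im,d=snap('wrist','w4')
E
```

```text
time: 7.18
tool_pos: [0.5788, 0.0284, 0.2582]
tool_rot: [-1.567, 0.0, 1.393]
contact_force: [0.1, 0.2, -0.0]
opening: 0.0917
```

View pics/w4.png

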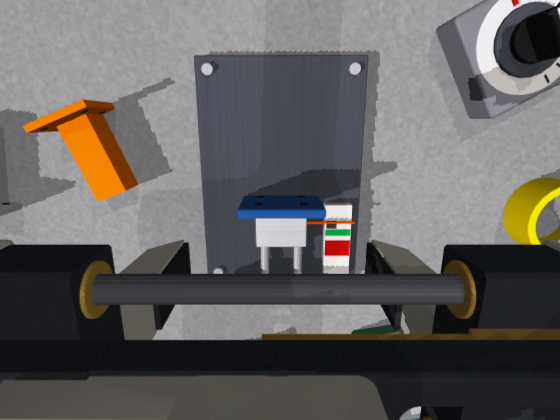

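The view shows the bed with screws at (207,69) and (355,69), the blue stop at (281,207), and the pointer at the bottom of the scale at about (330,222). I'll measure the fixture now.

```bash
cat > fx.py <<'E'
from h import *
p=np.load('pics/w4_pose.npy'); d=np.load('pics/w4.npy'); im=cv2.imread('pics/w4.png').astype(int); P=pts('wrist',d,p[:3],p[3:])
reg=np.zeros(d.shape,bool); reg[40:240,180:390]=1
hsv=cv2.cvtColor(im.astype(np.uint8),cv2.COLOR_BGR2HSV)
bl=reg&(hsv[...,0]>100)&(hsv[...,0]<130)&(hsv[...,1]>150)
q=P[bl]; top=q[q[:,2]>.078]; print('blue zmax',np.percentile(q[:,2],[50,98]),len(top))
r=cv2.minAreaRect((top[:,:2]*1000).astype(np.float32)); print('stoptop',r)
# bed mask
bed=reg&(P[...,2]>.008)&(P[...,2]<.022)&(hsv[...,2]<115)
ql=P[40:190][bed[40:190]]; print('bedz',np.median(ql[:,2]),len(ql))
# edges per row
L=[];Rr=[]
for v in range(75,180,3):
    u=np.where(bed[v])[0]
    if len(u)>50: L.append(P[v,u[0],:2]);Rr.append(P[v,u[-1],:2])
O=[P[np.where(bed[:,u])[0][0],u,:2] for u in range(215,350,4)]
def fit(A):
    vx,vy,x,y=cv2.fitLine(np.array(A,np.float32),cv2.DIST_HUBER,0,.01,.01).ravel(); return np.array([vx,vy]),np.array([x,y])
for n,A in(('L',L),('R',Rr),('open',O)):
    v,c=fit(A); print(n,np.degrees(np.arctan2(v[1],v[0])),c)
vl,cl=fit(L);vr,cr=fit(Rr);vo,co=fit(O)
a=np.radians(np.mean([np.degrees(np.arctan(vl[1]/vl[0])),np.degrees(np.arctan(vr[1]/vr[0]))]))
for yaw in (a,):
    ex=np.array([np.cos(yaw),np.sin(yaw)]);ey=np.array([-ex[1],ex[0]])
    print('yaw',np.degrees(yaw),'width',(cr-cl)@ey,'midline y',(cr+cl)@ey/2,'openx',co@ex, 'stop face x rel open should be 155:', (np.array(r[0])/1000)@ex-co@ex,'stop mid y',(np.array(r[0])/1000)@ey)
    for pc in (1,50,99): print(pc,np.percentile(top[:,:2]@ex,pc),np.percentile(top[:,:2]@ey,pc))
E
python3 fx.py
```

```text
blue zmax [0.07618726 0.08388189] 841
stoptop ((574.9844360351562, 45.36967468261719), (81.88617706298828, 102.48043060302734), 54.79401779174805)
bedz 0.014835566596687833 22013
L -9.888271 [ 0.4891921 -0.0471994]
R -9.953241 [0.52043045 0.13820462]
open 80.44203 [0.4435175  0.06119095]
yaw -9.920755 width 0.1880136 midline y 0.1317941 openx 0.42634326 stop face x rel open should be 155: 0.1322268637399282 stop mid y 0.1437530061991647
1 0.5803516967464606 0.08818978519052165
50 0.5844467508921835 0.13150519296741203
99 0.5899448862852554 0.17417131153549284
```

```bash
python3 -c "
from h import *
goto([.51,-.31,.25],70)"
```

```text
t 7.225 d [-0.3464  0.0087  0.0078] dist 0.347 rv [-0.0039  0.1728 -0.0003] deg 9.9
```

```bash
python3 -m creep '[{"dx":-0.055,"dy":0,"dz":0,"rx":0,"ry":0.03,"rz":0,"gripper":1},{"dx":-0.11,"dy":0,"dz":0,"rx":0,"ry":0.06,"rz":0,"gripper":1},{"dx":-0.17,"dy":0,"dz":0.002,"rx":0,"ry":0.09,"rz":0,"gripper":1},{"dx":-0.23,"dy":0.005,"dz":0.004,"rx":0,"ry":0.12,"rz":0,"gripper":1},{"dx":-0.29,"dy":0.009,"dz":0.006,"rx":0,"ry":0.15,"rz":0,"gripper":1},{"dx":-0.346,"dy":0.009,"dz":0.008,"rx":0,"ry":0.173,"rz":0,"gripper":1},{"dx":-0.346,"dy":0.009,"dz":0.008,"rx":0,"ry":0.173,"rz":0,"gripper":1},{"dx":-0.346,"dy":0.009,"dz":0.008,"rx":0,"ry":0.173,"rz":0,"gripper":1}]'; python3 - <<'E'
from h import *
s,im,d=snap('wrist','w5')
E
```

```text
time: 8.22
tool_pos: [0.5112, -0.3077, 0.251]
tool_rot: [-1.569, -0.001, 1.224]
contact_force: [0.4, -0.5, 0.3]
opening: 0.0917
```

View pics/w5.png

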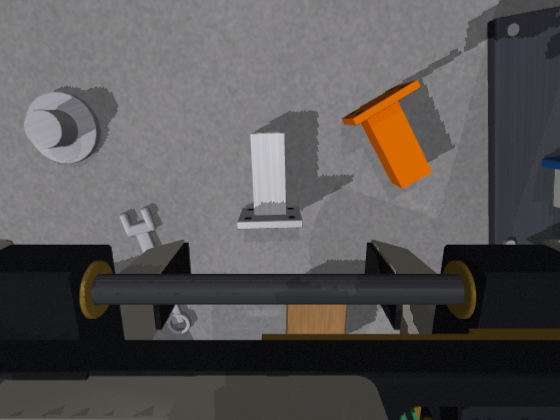

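The aluminium fitting's tube is centred at about (268,170) and its plate at (270,217). The orange look-alike is to the right at (395,140).

```bash
python3 - <<'E'
from h import *
p=np.load('pics/w5_pose.npy'); d=np.load('pics/w5.npy'); P=pts('wrist',d,p[:3],p[3:])
reg=np.zeros(d.shape,bool); reg[110:235,228:312]=1
t=reg&(P[...,2]>.030)&(P[...,2]<.042); t[205:]=0
q=P[t]; r=cv2.minAreaRect((q[:,:2]*1000).astype(np.float32)); print('tube',r,np.median(q[:,2]))
# centreline by row
E=[];F=[]
for v in range(140,200,2):
    u=np.where(t[v])[0]
    if len(u)>20: E.append(P[v,u[0],:2]);F.append(P[v,u[-1],:2])
ang=[]
for A in(E,F):
    l=cv2.fitLine(np.array(A,np.float32),cv2.DIST_HUBER,0,.01,.01).ravel(); ang.append(np.arctan(l[1]/l[0])); print(np.degrees(ang[-1]))
b=P[reg&(P[...,2]>.054)]; print('plate',cv2.minAreaRect((b[:,:2]*1000).astype(np.float32)),len(b))
w,V=np.linalg.eigh(np.cov(b[:,:2].T)); pa=np.arctan(-V[0,1]/V[1,1]); print('plate yaw',np.degrees(pa))
yaw=np.mean(ang)
ex=np.array([np.cos(yaw),np.sin(yaw)]);ey=np.array([-ex[1],ex[0]])
X=b[:,:2]@ex;Y=b[:,:2]@ey; print('plate x',np.percentile(X,[1,99]),'y',np.percentile(Y,[1,99]), 'tube end x',np.percentile(q[:,:2]@ex,.5),'tube y',np.percentile(q[:,:2]@ey,[1,99]))
xf=np.percentile(X,99); o=(xf-.042)*ex+(np.percentile(Y,[1,99]).mean())*ey; print('origin',o,'yaw',np.degrees(yaw))
o2=(np.percentile(q[:,:2]@ex,.5)+.056)*ex+np.percentile(q[:,:2]@ey,[1,99]).mean()*ey; print('origin2',o2)
E
```

```text
tube ((491.2622985839844, -310.5758972167969), (36.040496826171875, 78.40308380126953), 71.77336883544922) 0.03581932160977125
-18.330608
-18.31276
plate ((494.096923828125, -311.6888732910156), (69.73047637939453, 111.69608306884766), 71.9782943725586) 594
plate yaw 59.58756051078644
plate x [0.51112083 0.62255564] y [-0.17399093 -0.10628931] tube end x 0.5251076524830545 tube y [-0.15791021 -0.12263393]
origin [ 0.50707198 -0.31553462] yaw -18.321684
origin2 [ 0.50755453 -0.31583341]
```

```bash
python3 -c "
from h import *
goto([.5068,-.3155,.022],71.7)"
```

```text
t 8.275 d [-0.0096  0.2292  0.0014] dist 0.229 rv [-0.0011 -0.0264  0.0011] deg 1.5
```

```bash
python3 -m creep '[{"dx":-0.01,"dy":0.05,"dz":0.001,"rx":0,"ry":-0.026,"rz":0,"gripper":1},{"dx":-0.01,"dy":0.1,"dz":0.001,"rx":0,"ry":-0.026,"rz":0,"gripper":1},{"dx":-0.01,"dy":0.15,"dz":0.001,"rx":-0.001,"ry":-0.026,"rz":0.001,"gripper":1},{"dx":-0.01,"dy":0.19,"dz":0.001,"rx":-0.001,"ry":-0.026,"rz":0.001,"gripper":1},{"dx":-0.01,"dy":0.215,"dz":0.001,"rx":-0.001,"ry":-0.026,"rz":0.001,"gripper":1},{"dx":-0.01,"dy":0.229,"dz":0.001,"rx":-0.001,"ry":-0.026,"rz":0.001,"gripper":1},{"dx":-0.01,"dy":0.229,"dz":0.001,"rx":-0.001,"ry":-0.026,"rz":0.001,"gripper":1},{"dx":-0.01,"dy":0.229,"dz":0.001,"rx":-0.001,"ry":-0.026,"rz":0.001,"gripper":1}]'; python3 -c "
from h import *
s=status.observe(); print(s['tool_pos'],s['tool_rot'],s['contact_force'])"
```

```text
time: 9.28
tool_pos: [0.5076, -0.3184, 0.0239]
tool_rot: [-1.574, 0.002, 1.25]
contact_force: [-0.8, -0.3, 0.7]
opening: 0.0921
[ 0.50757398 -0.31836633  0.02393998] [-1.57376547  0.00163755  1.24969667] [-0.7515511  -0.25167322  0.69014644]
```

```bash
python3 -m creep '[{"dx":0.002,"dy":0.001,"dz":0,"rx":0,"ry":0,"rz":0,"gripper":0.5},{"dx":0.002,"dy":0.001,"dz":0,"rx":0,"ry":0,"rz":0,"gripper":0.2},{"dx":0.002,"dy":0.001,"dz":0,"rx":0,"ry":0,"rz":0,"gripper":0.2},{"dx":0.002,"dy":0.001,"dz":0,"rx":0,"ry":0,"rz":0,"gripper":0.2},{"dx":0.002,"dy":0.001,"dz":0,"rx":0,"ry":0,"rz":0,"gripper":0.2},{"dx":0.002,"dy":0.001,"dz":0,"rx":0,"ry":0,"rz":0,"gripper":0.2},{"dx":0.002,"dy":0.001,"dz":0,"rx":0,"ry":0,"rz":0,"gripper":0.2},{"dx":0.002,"dy":0.001,"dz":0,"rx":0,"ry":0,"rz":0,"gripper":0.2}]' 35; python3 -c "
from h import *
s=status.observe(); print(s['tool_pos'],s['tool_rot'],s['contact_force'])"
```

```text
time: 10.28
tool_pos: [0.5073, -0.3164, 0.0216]
tool_rot: [-1.572, 0.001, 1.249]
contact_force: [-0.1, -0.2, -0.6]
opening: 0.0358
[ 0.50729489 -0.31639587  0.0216366 ] [-1.57165968e+00  8.64105462e-04  1.24896395e+00] [-0.13296747 -0.23814093 -0.60039829]
```

```bash
python3 -m creep '[{"dx":0,"dy":0,"dz":0,"rx":0,"ry":0,"rz":0,"gripper":0.2},{"dx":0,"dy":0,"dz":0,"rx":0,"ry":0,"rz":0,"gripper":0.2},{"dx":0,"dy":-0.01,"dz":0,"rx":0,"ry":0,"rz":0,"gripper":0.2},{"dx":0,"dy":-0.04,"dz":0,"rx":0,"ry":0,"rz":0,"gripper":0.2},{"dx":0,"dy":-0.08,"dz":0,"rx":0,"ry":0,"rz":0,"gripper":0.2},{"dx":0,"dy":-0.12,"dz":0,"rx":0,"ry":0,"rz":0,"gripper":0.2},{"dx":0,"dy":-0.14,"dz":0,"rx":0,"ry":0,"rz":0,"gripper":0.2},{"dx":0,"dy":-0.14,"dz":0,"rx":0,"ry":0,"rz":0,"gripper":0.2},{"dx":0,"dy":-0.14,"dz":0,"rx":0,"ry":0,"rz":0,"gripper":0.2}]' ; python3 -c "
from h import *
goto([.514,.0443,.16],80.1)
s,im,d=snap('wrist','w6')"
```

```text
time: 11.4
tool_pos: [0.5066, -0.3158, 0.1606]
tool_rot: [-1.57, 0.0, 1.249]
contact_force: [0.3, -0.4, -3.4]
opening: 0.0356
t 11.4 d [0.3439 0.0006 0.1069] dist 0.36 rv [-1.000e-03 -1.491e-01 -1.000e-04] deg 8.5
```

View pics/w6.png

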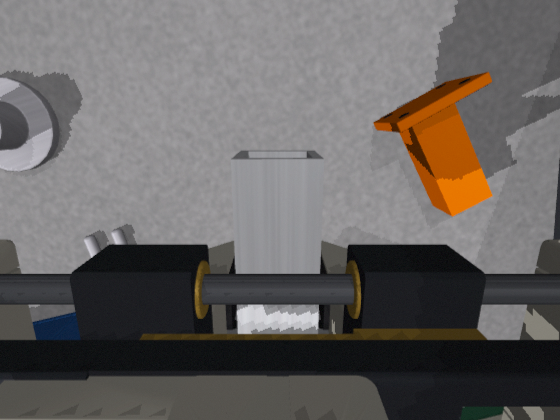

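The fitting is held: the tube is centred between columns 233 and 322 with its open end at row 155. The load is about 3.4 N. I'll measure its pose in the hand.

```bash
python3 - <<'E'
from h import *
p=np.load('pics/w6_pose.npy'); d=np.load('pics/w6.npy')
c=get_calibration('wrist');M=c['mount']
P=pts('wrist',d,np.zeros(3),np.zeros(3)) # tool frame
t=np.zeros(d.shape,bool); t[150:240,225:330]=1; t&=(P[...,1]<0.0)&(P[...,1]>-.03)
q=P[t]; print('tube top tool y',np.median(q[:,1]),'end tool z',np.percentile(q[:,2],[98,99.5]),'x',np.percentile(q[:,0],[1,99]))
for k in(0,-1):
    A=np.array([P[v,np.where(t[v])[0][k]][[2,0]] for v in range(165,238,2)],np.float32)
    l=cv2.fitLine(A,cv2.DIST_HUBER,0,.01,.01).ravel(); print(np.degrees(np.arctan(l[1]/l[0])))
A=q[(q[:,2]<.045)]
co=np.linalg.lstsq(np.c_[A[:,[0,2]],np.ones(len(A))],A[:,1],rcond=None)[0]; print('tilt deg about (x slope,z slope)',np.degrees(co[:2]))
E
```

```text
tube top tool y -0.014186027403031765 end tool z [0.05634938 0.05647162] x [-0.01733128  0.01795448]
-0.40330425
-0.09232804
tilt deg about (x slope,z slope) [ 0.0365005  -0.09888172]
```

```bash
python3 -m creep '[{"dx":0.04,"dy":0,"dz":0.012,"rx":0,"ry":-0.02,"rz":0,"gripper":0.2},{"dx":0.09,"dy":0,"dz":0.028,"rx":0,"ry":-0.04,"rz":0,"gripper":0.2},{"dx":0.145,"dy":0,"dz":0.045,"rx":0,"ry":-0.065,"rz":0,"gripper":0.2},{"dx":0.2,"dy":0,"dz":0.062,"rx":0,"ry":-0.09,"rz":0,"gripper":0.2},{"dx":0.255,"dy":0,"dz":0.079,"rx":0,"ry":-0.12,"rz":0,"gripper":0.2},{"dx":0.305,"dy":0,"dz":0.095,"rx":0,"ry":-0.14,"rz":0,"gripper":0.2},{"dx":0.335,"dy":0,"dz":0.104,"rx":0,"ry":-0.149,"rz":0,"gripper":0.2},{"dx":0.344,"dy":0,"dz":0.107,"rx":0,"ry":-0.149,"rz":0,"gripper":0.2},{"dx":0.344,"dy":0,"dz":0.107,"rx":0,"ry":-0.149,"rz":0,"gripper":0.2},{"dx":0.344,"dy":0,"dz":0.107,"rx":0,"ry":-0.149,"rz":0,"gripper":0.2}]' ; python3 -c "
from h import *
goto([.514,.0443,.042],80.1); print(status.observe()['contact_force'])"
```

```text
time: 12.7
tool_pos: [0.5145, 0.0428, 0.1609]
tool_rot: [-1.571, 0.002, 1.397]
contact_force: [0.1, -0.4, -3.5]
opening: 0.0361
t 12.7 d [0.0016 0.1189 0.0008] dist 0.119 rv [ 0.0003 -0.0013 -0.0015] deg 0.1
[ 0.09295677 -0.37185343 -3.49908928]
```

```bash
python3 -m creep '[{"dx":0.001,"dy":0.04,"dz":0.001,"rx":0,"ry":-0.001,"rz":-0.001,"gripper":0.2},{"dx":0.001,"dy":0.08,"dz":0.001,"rx":0,"ry":-0.001,"rz":-0.001,"gripper":0.2},{"dx":0.001,"dy":0.105,"dz":0.001,"rx":0,"ry":-0.001,"rz":-0.001,"gripper":0.2},{"dx":0.001,"dy":0.118,"dz":0.001,"rx":0,"ry":-0.001,"rz":-0.001,"gripper":0.2},{"dx":0.001,"dy":0.118,"dz":0.001,"rx":0,"ry":-0.001,"rz":-0.001,"gripper":0.2},{"dx":0.001,"dy":0.118,"dz":0.001,"rx":0,"ry":-0.001,"rz":-0.001,"gripper":0.2}]' ; python3 -c "
from h import *
goto([.514,.0443,.0375],80.1); print(status.observe()['contact_force'])
s,im,d=snap('side','s1'); cv2.imwrite('pics/s1c.png',cv2.resize(im[150:260,240:380],None,fx=5.5,fy=5.4,interpolation=cv2.INTER_CUBIC))
s,im,d=snap('top','t1');cv2.imwrite('pics/t1c.png',cv2.resize(im[140:245,225:315],None,fx=5.7,fy=5.7,interpolation=cv2.INTER_CUBIC))
s,im,d=snap('wrist','w7')"
```

```text
time: 13.45
tool_pos: [0.5147, 0.0446, 0.0442]
tool_rot: [-1.574, -0.0, 1.399]
contact_force: [0.3, 0.0, -2.4]
opening: 0.0361
t 13.45 d [-0.0004  0.0067  0.0006] dist 0.007 rv [0.0028 0.0005 0.0001] deg 0.2
[ 0.34998606  0.00319209 -2.42264009]
```

View pics/s1c.png

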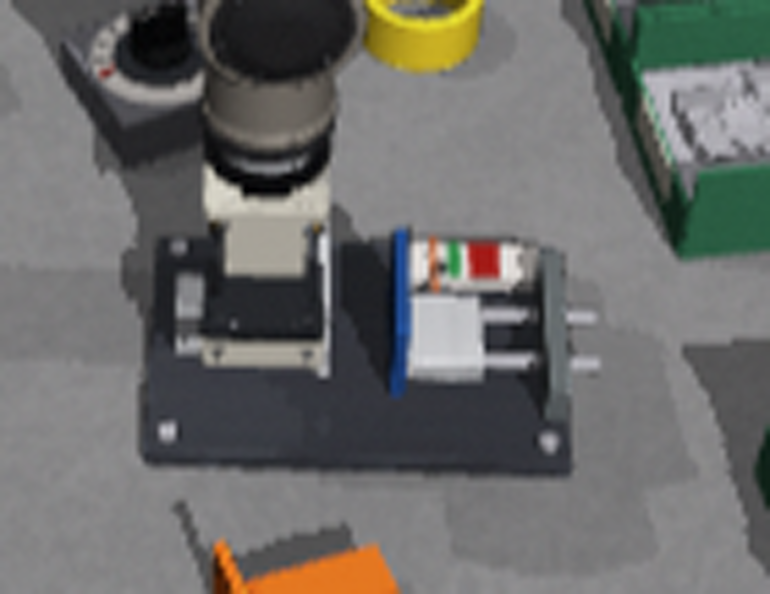

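View pics/t1c.png

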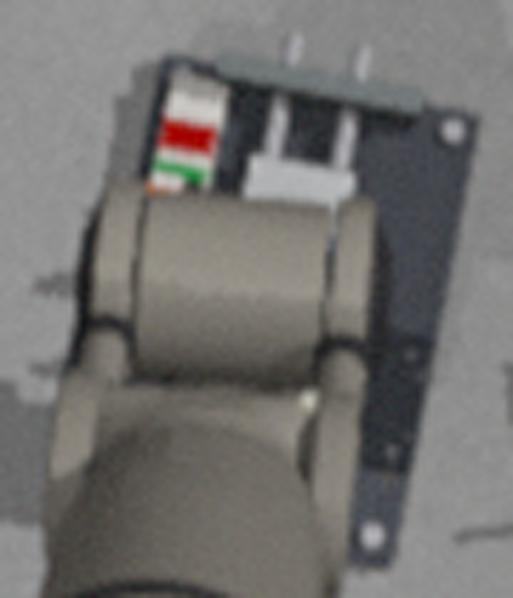

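View pics/w7.png

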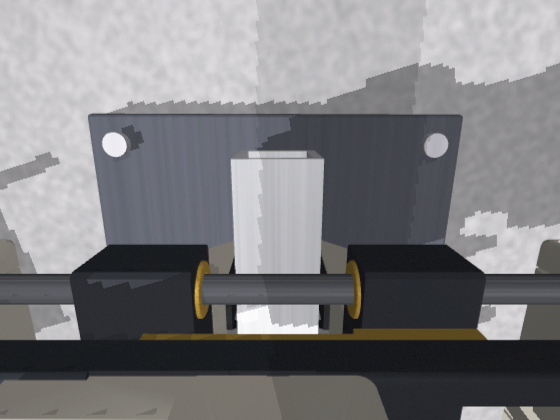

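All three views agree: the plate is upright about 40 mm short of the stop. In the wrist picture the bed screws are at (115,144) and (436,145), with the tube at columns 233–323. I'll measure the centring and yaw error relative to the bed.

```bash
cat > rel.py <<'E'
from h import *
import sys
n=sys.argv[1]
d=np.load(f'pics/{n}.npy'); im=cv2.imread(f'pics/{n}.png'); P=pts('wrist',d,np.zeros(3),np.zeros(3))
by=np.median(P[190:230,130:200,1]); print('bed tool y',by)
bed=(abs(P[...,1]-by)<.005)
L=[];Rr=[]
for v in range(125,236,2):
    u=np.where(bed[v,60:500])[0]+60
    if len(u)>20: L.append(P[v,u[0]][[2,0]]);Rr.append(P[v,u[-1]][[2,0]])
def fit(A):
    l=cv2.fitLine(np.array(A,np.float32),cv2.DIST_HUBER,0,.01,.01).ravel(); return l[1]/l[0],l[3]-l[1]/l[0]*l[2]
sl,il=fit(L);sr,ir=fit(Rr); print('slopes deg',np.degrees([sl,sr]),'mid x at z=0',(il+ir)/2,'at z=-.042',(il+ir)/2-.042*(sl+sr)/2,'width',ir-il)
O=[P[np.where(bed[:,u])[0][0],u][[0,2]] for u in list(range(130,225,4))+list(range(330,430,4))]
so,io=fit(O); print('open edge slope',np.degrees(so),'z at x=0',io,'-> plate-to-stop gap',.155-(io)-.042)
t=np.zeros(d.shape,bool); t[150:240,225:330]=1; t&=(P[...,1]<0.0)&(P[...,1]>-.03)
q=P[t]; print('tube x',np.percentile(q[:,0],[1,99]).mean(),'top y',np.median(q[:,1]), 'height above bed',by-np.median(q[:,1]))
E
python3 rel.py w7
```

```text
bed tool y 0.02940485873858531
slopes deg [0.10454355 0.60957164] mid x at z=0 -0.001064945 at z=-.042 -0.0013266819 width 0.18764374
open edge slope -0.20447628 z at x=0 0.07339363 -> plate-to-stop gap 0.039606374
tube x 0.0003912054756433237 top y -0.014207061427256779 height above bed 0.04361192016584209
```

```bash
python3 -m creep '[{"dx":-0.0015,"dy":0.002,"dz":0,"rx":0.002,"ry":0.003,"rz":0,"gripper":0.2},{"dx":-0.0015,"dy":0.004,"dz":0,"rx":0.002,"ry":0.003,"rz":0,"gripper":0.2},{"dx":-0.0015,"dy":0.005,"dz":0,"rx":0.002,"ry":0.003,"rz":0,"gripper":0.2},{"dx":-0.0015,"dy":0.005,"dz":0,"rx":0.002,"ry":0.003,"rz":0,"gripper":0.2},{"dx":-0.0015,"dy":0.005,"dz":0,"rx":0.002,"ry":0.003,"rz":0,"gripper":0.2}]' ; python3 -c "
from h import *
s=status.observe(); print(s['tool_pos'],s['tool_rot'],s['contact_force'])"
```

```text
time: 14.22
tool_pos: [0.5136, 0.0435, 0.0382]
tool_rot: [-1.57, 0.0, 1.396]
contact_force: [0.9, 0.0, -3.1]
opening: 0.0359
[0.51356772 0.04348058 0.03824382] [-1.56962775e+00  5.24527105e-05  1.39603337e+00] [ 0.91781577  0.01134342 -3.14912377]
```

```bash
python3 -m creep '[{"dx":0,"dy":0.001,"dz":0,"rx":0,"ry":0,"rz":0,"gripper":0.2},{"dx":0,"dy":0.0015,"dz":0,"rx":0,"ry":0,"rz":0,"gripper":0.2},{"dx":0,"dy":0.0015,"dz":0,"rx":0,"ry":0,"rz":0,"gripper":0.2}]' ; python3 -m creep '[{"dx":0,"dy":0.0005,"dz":0,"rx":0,"ry":0,"rz":0,"gripper":0.2},{"dx":0,"dy":0.0005,"dz":0,"rx":0,"ry":0,"rz":0,"gripper":0.2}]'
```

```text
time: 14.6
tool_pos: [0.5135, 0.0435, 0.0367]
tool_rot: [-1.57, 0.0, 1.396]
contact_force: [-0.1, 0.4, -3.8]
opening: 0.0356
time: 14.85
tool_pos: [0.5136, 0.0435, 0.0366]
tool_rot: [-1.57, 0.0, 1.396]
contact_force: [-3.2, -0.4, 3.3]
opening: 0.0355
```

```bash
python3 -m creep '[{"dx":0,"dy":0,"dz":-0.005,"rx":0,"ry":0,"rz":0,"gripper":0.2},{"dx":0,"dy":0,"dz":-0.012,"rx":0,"ry":0,"rz":0,"gripper":0.2},{"dx":0,"dy":0,"dz":-0.019,"rx":0,"ry":0,"rz":0,"gripper":0.2},{"dx":0,"dy":0,"dz":-0.026,"rx":0,"ry":0,"rz":0,"gripper":0.2},{"dx":0,"dy":0,"dz":-0.032,"rx":0,"ry":0,"rz":0,"gripper":0.2},{"dx":0,"dy":0,"dz":-0.035,"rx":0,"ry":0,"rz":0,"gripper":0.2},{"dx":0,"dy":0,"dz":-0.035,"rx":0,"ry":0,"rz":0,"gripper":0.2},{"dx":0,"dy":0,"dz":-0.035,"rx":0,"ry":0,"rz":0,"gripper":0.2}]' ; python3 -c "
from h import *
s,im,d=snap('wrist','w8');print(s['tool_pos'],s['tool_rot'],s['contact_force'])
s,im,d=snap('side','s2'); cv2.imwrite('pics/s2c.png',cv2.resize(im[150:260,240:380],None,fx=5.5,fy=5.4,interpolation=cv2.INTER_CUBIC))"; python3 rel.py w8
```

```text
time: 15.85
tool_pos: [0.5473, 0.0376, 0.0367]
tool_rot: [-1.568, 0.0, 1.396]
contact_force: [-6.0, 1.0, 6.9]
opening: 0.0361
[0.54728544 0.03762482 0.03666146] [-1.56816443e+00  9.10099768e-05  1.39618851e+00] [-5.95216294  1.03586538  6.93185036]
bed tool y 0.021899211497899515
slopes deg [-0.11717857 -0.16548225] mid x at z=0 0.00057119504 at z=-.042 0.00067479565 width 0.18820265
open edge slope 0.05133787 z at x=0 0.10692944 -> plate-to-stop gap 0.0060705654
tube x 0.0003794440056735116 top y -0.014126420338913481 height above bed 0.036025631836812996
```

View pics/s2c.png

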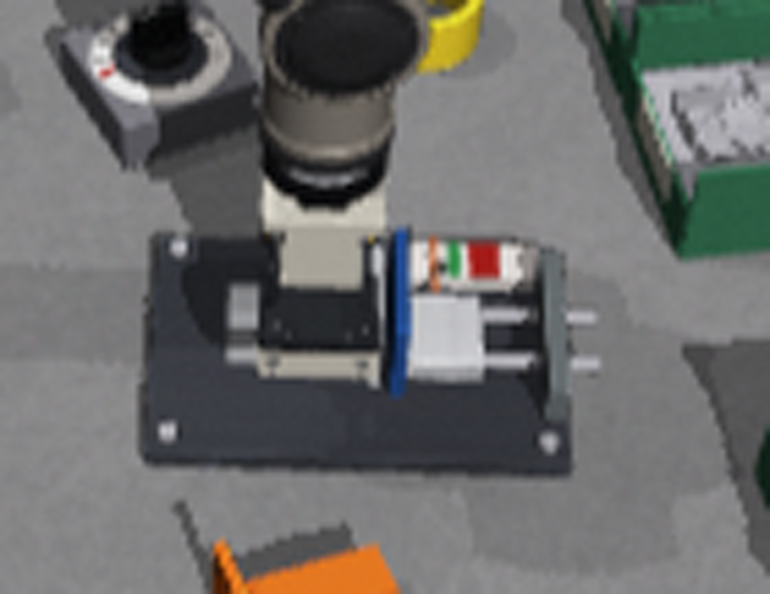

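View pics/w8.png

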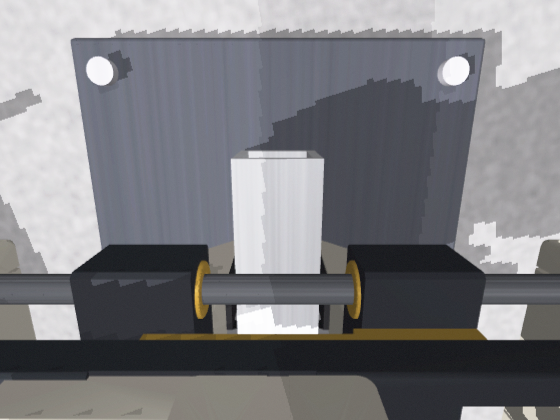

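The tube sits on the bed: its top is 36.0 mm above it. It is centred to about 0.2 mm, parallel to about 0.1°, and 6 mm short of the stop. I'll ease the bed pressure a little and press.

```bash
python3 -m creep '[{"dx":0,"dy":-0.0003,"dz":-0.002,"rx":0,"ry":0,"rz":0,"gripper":0.2},{"dx":0,"dy":-0.0003,"dz":-0.004,"rx":0,"ry":0,"rz":0,"gripper":0.2},{"dx":0,"dy":-0.0003,"dz":-0.006,"rx":0,"ry":0,"rz":0,"gripper":0.2},{"dx":0,"dy":-0.0003,"dz":-0.008,"rx":0,"ry":0,"rz":0,"gripper":0.2},{"dx":0,"dy":-0.0003,"dz":-0.010,"rx":0,"ry":0,"rz":0,"gripper":0.2},{"dx":0,"dy":-0.0003,"dz":-0.012,"rx":0,"ry":0,"rz":0,"gripper":0.2},{"dx":0,"dy":-0.0003,"dz":-0.014,"rx":0,"ry":0,"rz":0,"gripper":0.2},{"dx":0,"dy":-0.0003,"dz":-0.016,"rx":0,"ry":0,"rz":0,"gripper":0.2},{"dx":0,"dy":-0.0003,"dz":-0.016,"rx":0,"ry":0,"rz":0,"gripper":0.2},{"dx":0,"dy":-0.0003,"dz":-0.016,"rx":0,"ry":0,"rz":0,"gripper":0.2}]' ; python3 -c "
from h import *
s,im,d=snap('wrist','w9');print(s['tool_pos'],s['tool_rot'],s['contact_force'])
s,im,d=snap('side','s3'); cv2.imwrite('pics/s3c.png',cv2.resize(im[180:240,280:360],None,fx=10,fy=10,interpolation=cv2.INTER_CUBIC))"; python3 rel.py w9
```

```text
time: 17.2
tool_pos: [0.5601, 0.0354, 0.0366]
tool_rot: [-1.561, 0.0, 1.396]
contact_force: [-16.6, 2.6, 14.5]
opening: 0.036
[0.56007623 0.0353777  0.03656094] [-1.56133202e+00  4.25646410e-04  1.39625249e+00] [-16.64496229   2.59240799  14.4573878 ]
bed tool y 0.021972407336095026
slopes deg [-0.14471954 -0.08912316] mid x at z=0 0.0005055219 at z=-.042 0.0005912297 width 0.18803057
open edge slope 0.017100474 z at x=0 0.119632766 -> plate-to-stop gap -0.006632764
tube x 0.0004752373801294122 top y -0.013862465789030998 height above bed 0.035834873125126024
```

View pics/s3c.png

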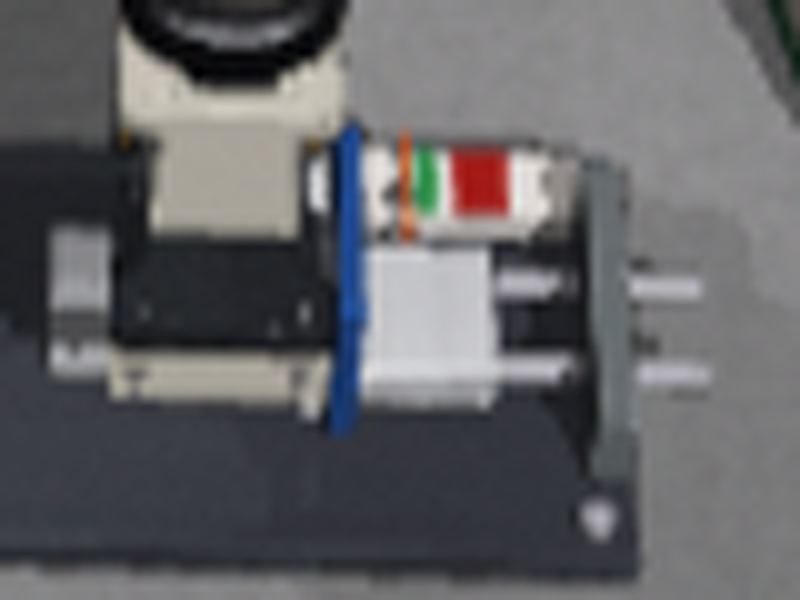

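The pointer stands at the start of the green field, at about 7 mm of travel. Bed load and friction are higher than needed, and the wrist has leaned 0.5°. I'll correct the tilt, unload the bed, then continue.

```bash
python3 -m creep '[{"dx":0,"dy":-0.0004,"dz":0,"rx":-0.005,"ry":0,"rz":0,"gripper":0.2},{"dx":0,"dy":-0.0007,"dz":-0.001,"rx":-0.01,"ry":0,"rz":0,"gripper":0.2},{"dx":0,"dy":-0.0007,"dz":-0.002,"rx":-0.01,"ry":0,"rz":0,"gripper":0.2},{"dx":0,"dy":-0.0007,"dz":-0.003,"rx":-0.01,"ry":0,"rz":0,"gripper":0.2},{"dx":0,"dy":-0.0007,"dz":-0.003,"rx":-0.01,"ry":0,"rz":0,"gripper":0.2}]' 45; python3 -c "
from h import *
s=status.observe();print(s['tool_pos'],s['tool_rot'],s['contact_force'], s['tool_pos'][0]*.9853-s['tool_pos'][1]*.1711+.042-.5808)"
```

```text
time: 17.92
tool_pos: [0.5615, 0.0351, 0.0366]
tool_rot: [-1.567, 0.001, 1.396]
contact_force: [-18.1, 3.3, 13.6]
opening: 0.0357
[0.56148407 0.03513255 0.0365779 ] [-1.56737966e+00  6.18318686e-04  1.39621951e+00] [-18.14662868   3.33961106  13.63450357] 0.008419071232490527
```

```bash
python3 -m creep '[{"dx":0,"dy":-0.0004,"dz":0,"rx":0,"ry":0,"rz":0,"gripper":0.2},{"dx":0,"dy":-0.0008,"dz":0,"rx":-0.002,"ry":0,"rz":0,"gripper":0.2},{"dx":0,"dy":-0.0008,"dz":-0.001,"rx":-0.004,"ry":0,"rz":0,"gripper":0.2},{"dx":0,"dy":-0.0008,"dz":-0.001,"rx":-0.004,"ry":0,"rz":0,"gripper":0.2}]' 45; python3 -c "
from h import *
s=status.observe();print(s['tool_pos'],s['tool_rot'],s['contact_force'], s['tool_pos'][0]*.9853-s['tool_pos'][1]*.1711+.042-.5808)"
```

```text
time: 18.42
tool_pos: [0.5623, 0.035, 0.0366]
tool_rot: [-1.571, 0.001, 1.396]
contact_force: [-16.1, 3.3, 8.3]
opening: 0.0358
[0.56225833 0.03498248 0.0365596 ] [-1.57054811e+00  6.07050079e-04  1.39608890e+00] [-16.05626428   3.33385889   8.30928651] 0.009207630662508515
```

```bash
python3 -m creep '[{"dx":0,"dy":-0.0005,"dz":-0.001,"rx":0,"ry":0,"rz":0,"gripper":0.2},{"dx":0,"dy":-0.0008,"dz":-0.002,"rx":-0.001,"ry":0,"rz":0,"gripper":0.2},{"dx":0,"dy":-0.0008,"dz":-0.003,"rx":-0.002,"ry":0,"rz":0,"gripper":0.2},{"dx":0,"dy":-0.0008,"dz":-0.004,"rx":-0.003,"ry":0,"rz":0,"gripper":0.2},{"dx":0,"dy":-0.0008,"dz":-0.004,"rx":-0.003,"ry":0,"rz":0,"gripper":0.2},{"dx":0,"dy":-0.0008,"dz":-0.004,"rx":-0.003,"ry":0,"rz":0,"gripper":0.2}]' 45; python3 -c "
from h import *
s,im,d=snap('wrist','w10');print(s['tool_pos'],s['tool_rot'],s['contact_force'], s['tool_pos'][0]*.9853-s['tool_pos'][1]*.1711+.042-.5808)
s,im,d=snap('side','s4'); cv2.imwrite('pics/s4c.png',cv2.resize(im[180:240,280:360],None,fx=10,fy=10,interpolation=cv2.INTER_CUBIC))"; python3 rel.py w10
```

```text
time: 19.18
tool_pos: [0.5655, 0.0344, 0.0366]
tool_rot: [-1.572, 0.001, 1.396]
contact_force: [-15.5, 4.0, 4.4]
opening: 0.0358
[0.56554646 0.03441554 0.03661223] [-1.57173193e+00  6.91006778e-04  1.39610175e+00] [-15.5080795    3.95311628   4.41804541] 0.012544430174745047
bed tool y 0.021749462370924844
slopes deg [ 0.11358061 -0.29437032] mid x at z=0 0.000494007 at z=-.042 0.0005602699 width 0.1885089
open edge slope 0.0076543572 z at x=0 0.121556 -> plate-to-stop gap -0.008555997
tube x 0.0004890996190237314 top y -0.014208360088673017 height above bed 0.03595782245959786
```

View pics/s4c.png

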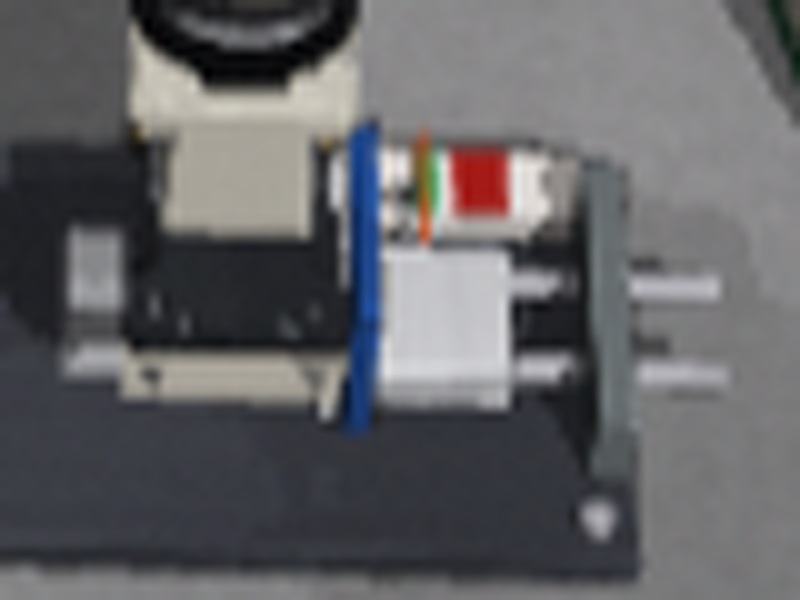

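View pics/w10.png

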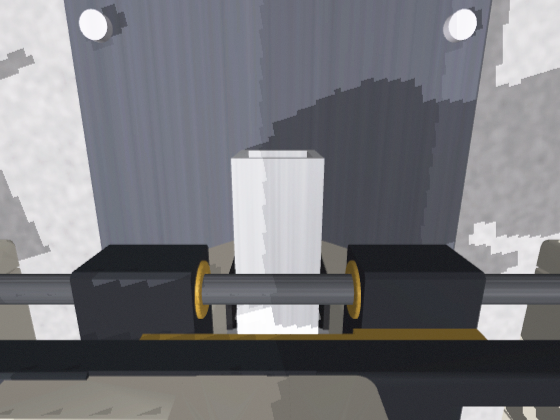

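```bash
python3 -m creep '[{"dx":0,"dy":0,"dz":-0.0005,"rx":0.001,"ry":0,"rz":0,"gripper":0.2},{"dx":0,"dy":0,"dz":-0.001,"rx":0.001,"ry":0,"rz":0,"gripper":0.2},{"dx":0,"dy":0,"dz":-0.001,"rx":0.001,"ry":0,"rz":0,"gripper":0.2},{"dx":0,"dy":0,"dz":-0.001,"rx":0.001,"ry":0,"rz":0,"gripper":0.2},{"dx":0,"dy":0,"dz":-0.001,"rx":0.001,"ry":0,"rz":0,"gripper":0.2},{"dx":0,"dy":0,"dz":-0.001,"rx":0.001,"ry":0,"rz":0,"gripper":0.2}]' 45; python3 - <<'E'
from h import *
s,im,d=snap('wrist','w11');print(s['tool_pos'],s['tool_rot'],s['contact_force'],s['opening'], s['tool_pos'][0]*.9853-s['tool_pos'][1]*.1711+.042-.5808)
P=pts('wrist',d,s['tool_pos'],s['tool_rot'])
def pl(m):
    A=P[m]; return np.linalg.lstsq(np.c_[A[:,:2],np.ones(len(A))],A[:,2],rcond=None)[0][:2]
t=np.zeros(d.shape,bool); t[165:235,240:315]=1
b=np.zeros(d.shape,bool); b[60:235,110:220]=1; b[60:235,340:445]=1; b&=abs(P[...,2]-.015)<.004
print('tube slope deg',np.degrees(pl(t)),'bed',np.degrees(pl(b)),'heights',np.median(P[t][:,2]),np.median(P[b][:,2]))
s,im,d=snap('side','s5'); cv2.imwrite('pics/s5c.png',cv2.resize(im[180:240,280:360],None,fx=10,fy=10,interpolation=cv2.INTER_CUBIC))
s,im,d2=snap('top','t5'); cv2.imwrite('pics/t5.png',im)
E
python3 rel.py w11
```

```text
time: 20.02
tool_pos: [0.5664, 0.0343, 0.0366]
tool_rot: [-1.571, 0.001, 1.396]
contact_force: [-16.0, 3.7, 2.8]
opening: 0.0358
[0.5664266  0.03425729 0.03660768] [-1.57053905e+00  6.93887609e-04  1.39610579e+00] [-15.97712527   3.6999701    2.75603908] 0.035793070704796995 0.013438706052785854
tube slope deg [-14.4863709    2.60784346] bed [-0.01145023 -0.05254891] heights 0.050809015929972404 0.014826257045589014
bed tool y 0.021786214641005608
slopes deg [-0.00887609 -0.01378466] mid x at z=0 0.00048047677 at z=-.042 0.00048878236 width 0.18809265
open edge slope 0.059226062 z at x=0 0.12159747 -> plate-to-stop gap -0.008597467
tube x 0.00047048495105320165 top y -0.014179424604026797 height above bed 0.035965639245032405
```

View pics/s5c.png

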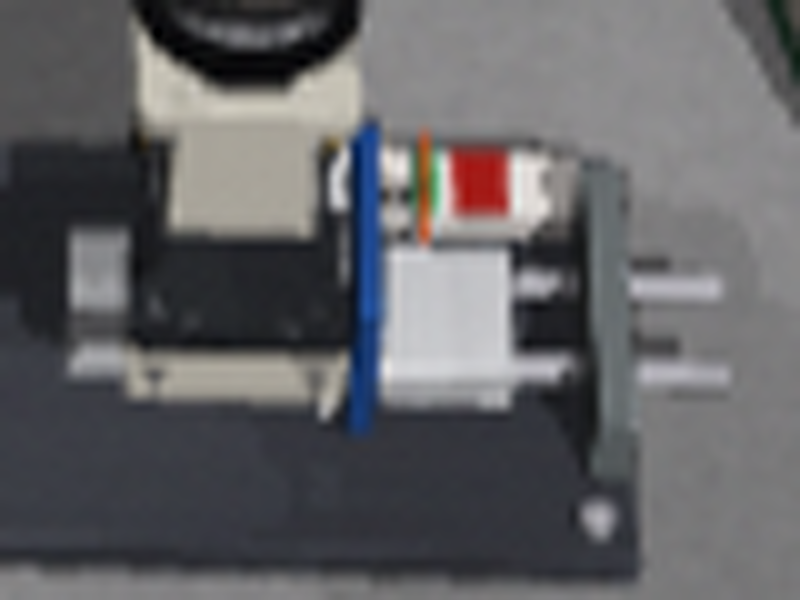

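View pics/t5.png

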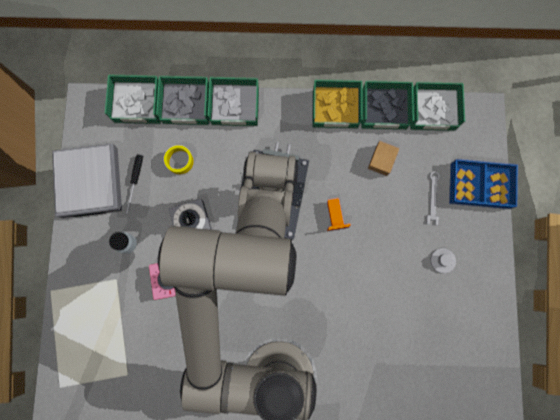

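The pointer at crop x≈425 is in the middle of the green field (410–440), and the bystanders are undisturbed in the top view. I'll recheck flatness and slip in the grip with the stray pixels filtered out.

```bash
python3 - <<'E'
from h import *
for n in('w6','w8','w11'):
    p=np.load(f'pics/{n}_pose.npy'); d=np.load(f'pics/{n}.npy'); T=pts('wrist',d,np.zeros(3),np.zeros(3)); P=pts('wrist',d,p[:3],p[3:])
    t=np.zeros(d.shape,bool); t[150:235,240:315]=1; t&=(abs(T[...,1]+.0142)<.003)
    A=P[t]; k=np.linalg.lstsq(np.c_[A[:,:2],np.ones(len(A))],A[:,2],rcond=None)[0][:2]
    print(n,'end z',np.percentile(T[t][:,2],99.5),'slope deg',np.degrees(k))
for n in ('s2','s3','s4','s5'):
    im=cv2.imread(f'pics/{n}.png')[190:206,300:345].astype(float); w=np.clip(im[...,2]-1.3*im[...,1],0,None)*(im[...,1]>60)
    w*= (im[...,1]-im[...,0]>15); print(n,'pointer col',300+(w.sum(0)*np.arange(45)).sum()/w.sum())
s=status.observe(); print(s['time'],s['contact_force'])
E
```

```text
w6 end z 0.05638849062666115 slope deg [ 0.0077946  -0.04484449]
w8 end z 0.05642348170111411 slope deg [ 0.03725601 -0.05212996]
w11 end z 0.05659128654358847 slope deg [-0.08728197 -0.07021406]
s2 pointer col 318.2169163545568
s3 pointer col 320.0
s4 pointer col 321.96372688477953
s5 pointer col 322.0
20.175 [-14.05667621   2.67881543   2.709486  ]
```

```bash
python3 -m creep '[{"dx":0,"dy":0,"dz":0,"rx":0,"ry":0,"rz":0,"gripper":0.2},{"dx":0,"dy":0,"dz":0,"rx":0,"ry":0,"rz":0,"gripper":0.2},{"dx":0,"dy":0,"dz":0,"rx":0,"ry":0,"rz":0,"gripper":0.2},{"dx":0,"dy":0,"dz":0,"rx":0,"ry":0,"rz":0,"gripper":0.2},{"dx":0,"dy":0,"dz":0,"rx":0,"ry":0,"rz":0,"gripper":0.2},{"dx":0,"dy":0,"dz":0,"rx":0,"ry":0,"rz":0,"gripper":0.2},{"dx":0,"dy":0,"dz":0,"rx":0,"ry":0,"rz":0,"gripper":0.2},{"dx":0,"dy":0,"dz":0,"rx":0,"ry":0,"rz":0,"gripper":0.2}]' 45; python3 -c "
from h import *
s=status.observe();print(s['tool_pos'],s['contact_force'],abs(s['qvel']).max(), s['tool_pos'][0]*.9853-s['tool_pos'][1]*.1711+.042-.5808)
s,im,d=snap('side','s6'); cv2.imwrite('pics/s6c.png',cv2.resize(im[185:215,310:350],None,fx=16,fy=16,interpolation=cv2.INTER_CUBIC))"
```

```text
time: 21.18
tool_pos: [0.5664, 0.0342, 0.0366]
tool_rot: [-1.571, 0.001, 1.396]
contact_force: [-15.8, 3.2, 3.9]
opening: 0.0355
[0.56642198 0.03424722 0.03660114] [-15.77886119   3.18123687   3.94549114] 0.002075846984641712 0.013435874996010844
```

View pics/s6c.png

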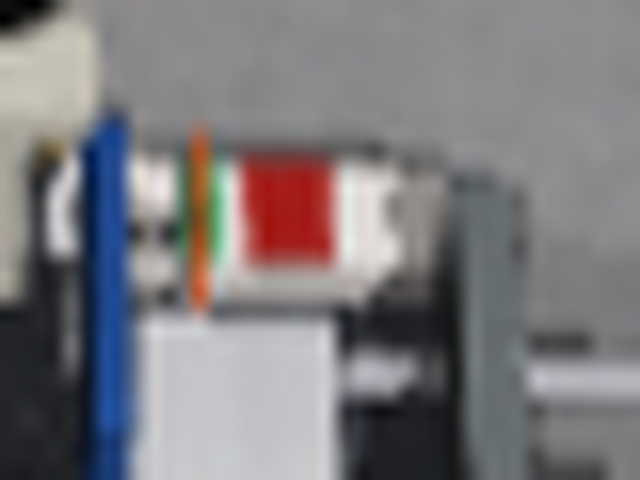

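The pointer at crop x≈200 has green on both sides (182–225), and the red field begins at about 245. The hold is steady, so I'm handing in.

```bash
python3 -c "
from cell import robot
print(robot.hand_in())"
```

```text
the job is handed in; nothing more can be done
None
```

The job is done and handed in: the counter is at zero, and the arm is holding the fitting against the blue stop with the pointer in the green field.

- **Counter:** I turned the grey counter's knob anticlockwise until it pushed against its stop (moment jumped to about -0.5 N m). After release, the bar stood at -161.3° against the red zero mark at -160.7°.
- **Fitting:** I gripped the aluminium fitting across its tube and pressed it along the bed into the stop.
    - **Fit on the bed:** it lies flat to about 0.1° and is centred to well under 1 mm. It slipped about 0.2 mm in the grip.
    - **Flushness:** no camera could see the contact face. I judged it from the bed alignment (about 0.1°) and the side view.
- **Pressing:** the estimated stop travel is 13.4 mm (about 9.4 N), and the side picture shows the pointer mid-green. Over the last second of checking, position and force held steady.

**Checks that disagreed:**
- The force reading along the pressing direction was about 16 N, more than the spring alone would give. I put the difference down to the fitting rubbing on the bed, so I went by the stop's travel and the pointer.
- My open-edge gap check gave about 8.6 mm of travel, because the bed's edge had left the picture. I ignored it.
- One tube slope reading (-14°) came from stray gripper pixels. It was about 0.1° once those were filtered out.

In the last top view, the bystanders and look-alikes I could see were where they started. The arm covered part of the pink counter.

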